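Hook the dish carrier onto the bench anchor

ROBOT

A 6-joint arm with a two-finger parallel gripper is mounted at the origin on a cart in front of the work surface, level with it; the furniture and walls round the work are solid. World frame = base frame: x ahead of the robot, y to its left, z up, the work surface at z = 0. Lengths are in mm, angles in degrees, forces in N, time in s.
With the tool pointing down it reaches from about 300 to 750 mm from the base axis. Payload 8.5 kg.
Tool frame: the origin (TCP) lies on the centre line of the jaws, within the pads' length; the fingertips stand tip_reach ahead of it and the grasp point (between the pads) lies 11 mm behind it (tip_reach is the distance from the TCP to the fingertips, in mm); z points along the fingers, y is the line along which they close (so a half turn about z gives the same grasp; the last joint's range is limited). The gripper opens to 85 mm and grips with 20 to 120 N. Pads are 22 mm wide; open, the fingers measure 114 mm over their backs; the gripper's body (76 mm by 85 mm) begins 54 mm behind the grasp point. The pads swing forward as they close: fully open they stand 13 mm farther back than shut.
Start: joints at [-84.357, 21.807, 74.336, -0, 83.858, -12.336], TCP at [169.765, -523.125, 239.322] pointing down, gripper open.
Joint ranges: [-178.18, 178.18], [-50.72, 133.34], [12.68, 142.11], [-81.47, 261.47], [9.98, 163.14], [-165.26, 165.26]. Speed limits (degrees/s): [136.94, 136.94, 180, 180, 180, 180].

INTERFACE

Orientations are given as [roll, pitch, yaw] about the fixed x, y, z axes, in that order (R = Rz(yaw) Ry(pitch) Rx(roll)).
In Python, from station import * gives the robot as it stands.
- The arm moves only by the tool drive_tool, never from a script. Its arguments are lists of equal length, an entry for each row: "dp": the shift along the tool's x, y, z in cm, a list of three; "delta_rot": the turn, a rotation vector about the tool's x, y, z in degrees, a list of three; "claw": the finger opening in cm, from 0 to 8.54. A call has 1 to 5 rows; each row is the pose to reach, as a shift and turn from the pose commanded when the call began, along the tool's axes at that moment; what a row does not reach only later rows make up. A row lasts 1/8 s, in which the tool goes at most 62.5 mm and 10.7 degrees, less where a joint would pass 70% of its speed; a pose out of reach is approached as far as the arm can. A call with a gripper value outside its range is refused whole. The fingers move at their own pace and stop on an object; the grip force is fixed at half the most. Time passes only in rows, so rows that repeat a pose let the fingers close. It gives the time, the measured TCP pose, the force, the opening and the grip force at its end, in the units of the state.
- get_state(): the state, without advancing time (a new reading comes with each control period).
- capture(name): name is "scene" or "top"; returns (picture, depth): 400x640x3 uint8, red, green, blue; 400x640 float32, mm along the optical axis (not along the pixel's ray), 0 where there is no reading.
- camera_params(name): a dict with "K" (3x3 intrinsics, pixels), "extrinsics" (4x4, takes a point from world to camera coordinates). Camera axes: x right, y up, looking along -z (the intrinsics and any distortion apply to the point x, -y, -z); pixel columns grow to the right and rows downward; lengths in mm; the calibration is good to about 2 mm. A picture is of the moment at which its call begins. camera_params takes no time and is no camera call.
- close_job(): hands the job in; it is judged then, once.
The state is a dict: "clock": time; "joint_pos": joint angles; "qd": joint speeds; "joint_efforts": joint torques, N m; "eef_pos": TCP position; "ee_rot": TCP orientation; "wrist_force": force on the tool from outside, world axes, zero at the start; "torque": the same for the moment, N m; "opening": opening from 0.0 (shut) to 1.0 (fully open); "grip_force": force on a finger pad.
Only numpy, scipy, OpenCV 4.12 (cv2) and the standard library are available. Lean on these libraries where they do the work, as an engineer would, in place of code of your own. Each camera call takes 0.05 s, during which the arm holds its last target. There are 200 camera calls.

TASK

Push the dish carrier along the bench, flat on the top and with its dishes in it, until one leg of the anchor's staple presses the gate of its snap hook open and the gate snaps shut behind that leg. Then draw the carrier back, firmly but gently, until the leg bears against the inside of the shut gate, to prove that the hook holds. Leave the carrier hooked and at rest on the bench, let go of everything, and do not disturb the beaker, the vial or the tape roll.

Things in the scene. Friction and masses are not known exactly. Their poses are not given: they have to be found in the camera images.
- carrier: Loose aluminium dish carrier, about 0.6 kg, slides flat on the bench. Origin: centre line, on the underside, 63 mm ahead of the rear face; x forward to the hook, y left, z up. Tray x = -63 to +57 mm, 140 mm wide, floor 4 mm, walls 6 mm. A finger pocket behind (walls to z = 34), a dish bay ahead of it (x = -11 to +51, walls to z = 18), a snap hook rigid on the front, x = 57 to 160.
- pocket (a point): centre of the empty finger pocket's floor (carrier x = -37, y = 0, 4 mm above the bench), axes as the carrier's. Inside it is 40 mm long (x = -20 to +20 mm here) and 128 mm wide, 30 mm deep: fingers let down into it can push on its front wall, pull on its rear wall, and turn the carrier by bearing on both. It slides at about 3 to 8 N.
- hook_end (a point): closed end of the snap hook, bar axis (carrier x = 90, y = 0, z = 30 mm), axes as the carrier's. The hook is a level U of 10 mm steel bar, open to the front: nose arm at y = -17.5 mm, hinge arm at y = +34 mm. A staple leg inside it has room at x = +10 to +56 mm, y = -7 to +23 mm from here.
- nose_tip (a point): centre of the nose arm's round free end, 10 mm thick (carrier x = 155, y = -17.5, z = 30 mm); it ends 5 mm farther forward
- gate_mid (a point): on the shut gate's axis, on the centre line (carrier x = 155, y = 0, z = 30 mm), axes as the carrier's. A leg enters if it meets the gate at y = -6 to +6 mm here and the carrier goes straight ahead; farther to -y it strikes the nose, to +y it jams. The gate clears a leg whose axis is about 40 to 45 mm inside (x = -45 mm here); at x = -55 mm it meets the hook's closed end.
- gate (a joint): gate of the hook: a thin dark bar, 7 mm thick, hinged at carrier x = 155, y = +34 mm, 46 mm long, lying across the mouth to the nose. 0 = shut; grows as it swings inward, towards the tray; stop at 1.25 rad; cannot swing outward. A spring shuts it: about 2 to 5 N at its middle press it open.
- anchor: Bench anchor, fixed: steel plate 44 x 110 x 6 mm with an upright staple (inverted U) of 10 mm round bar, 79 mm high, legs 64 mm apart. Origin: centre of the underside; y runs from leg to leg, x is square to the staple and points away from the carrier: push it on along about +x, within some 10 degrees. Either leg will do.
- leg_a (a point): axis of the staple leg at anchor y = +32 mm, 30 mm above the bench (the hook's height)
- leg_b (a point): axis of the staple leg at anchor y = -32 mm, 30 mm above the bench
- dish_1: flat round dish, 57 mm across, 14 mm high, loose in the left half of the carrier's bay; origin at its underside's centre, 4 mm above the bench
- dish_2: the same, in the right half of the bay
- beaker: beaker, 62 mm wide, 70 mm high, standing beyond the work; leave alone
- vial_1: small capped vial, 22 mm wide, 54 mm high, standing beyond the work; leave alone
- tape_roll: roll of tape lying flat, 66 mm wide, 20 mm high; leave alone
There are look-alikes about, which are no part of the job. What is shaped like the dish_2 but brown is not meant.

How it is judged (in metres and radians):
On the way, in this order (a step that is already met when the one before it is completed fails the run):
1. the gate has been pressed open (over 0.5 rad) (value of joint gate above 0.5 rad).
2. a leg of the staple is inside the hook and the gate has sprung shut (under 0.12 rad) (((x of leg_a in the frame of gate_mid between -0.065 and -0.004 m and y of leg_a in the frame of gate_mid between -0.016 and 0.032 m and z of leg_a in the frame of gate_mid between -0.02 and 0.02 m) or (x of leg_b in the frame of gate_mid between -0.065 and -0.004 m and y of leg_b in the frame of gate_mid between -0.016 and 0.032 m and z of leg_b in the frame of gate_mid between -0.02 and 0.02 m)) and value of joint gate below 0.12 rad), for 0.1 s.
3. the carrier is drawn back so that the leg bears against the inside of the shut gate with more than 3 N (all of step 2 and (((x of leg_a in the frame of gate_mid between -0.065 and -0.004 m and y of leg_a in the frame of gate_mid between -0.016 and 0.032 m and z of leg_a in the frame of gate_mid between -0.02 and 0.02 m) and x of leg_a in the frame of gate_mid above -0.016 m) or ((x of leg_b in the frame of gate_mid between -0.065 and -0.004 m and y of leg_b in the frame of gate_mid between -0.016 and 0.032 m and z of leg_b in the frame of gate_mid between -0.02 and 0.02 m) and x of leg_b in the frame of gate_mid above -0.016 m)) and contact force between carrier and anchor above 3 N), for 0.2 s.
At the end, for the whole second after the job is handed in: One leg of the staple stands inside the snap hook, the gate is shut (under 0.12 rad), the carrier is at rest and flat on the bench (under 10 mm up, under 0.1 rad tilt), and both dishes lie in its bay (all of step 2 and z of each of dish_1, dish_2 in the frame of carrier below 0.012 m and linear speed of carrier below 0.02 m/s and height (world z) of carrier below 0.01 m and angle between carrier's own z axis and vertical below 0.1 rad); the robot touches nothing.
It fails at once if the carrier is lifted (over 20 mm) or tipped (over 0.2 rad) (height (world z) of carrier above 0.02 m or angle between carrier's own z axis and vertical above 0.2 rad).
It fails at once if a dish leaves its bay (z of any of dish_1, dish_2 in the frame of carrier above 0.025 m).
It fails at once if the carrier is forced against the anchor with more than 45 N (contact force between carrier and anchor above 45 N).
It fails at once if the beaker, the vial or the tape roll is moved by more than 20 mm (distance of any of beaker, vial_1, tape_roll from where it was at the start of the episode above 0.02 m).
It also fails if it takes over 51 s, if anything falls off the work surface, if the arm or the gripper's body presses on something with over 40 N, if the wrist force passes 120 N, or if a joint passes its speed limit or range.

## Working session

There is one attempt and no reset: what is moved stays moved. The work goes in short steps, Python scripts to look and compute and a tool call to move; the robot and the scene stay as the last step left them, time stands still between calls to the robot, and variables do not carry over. Pictures are saved under pics/ and viewed, at most 10 in all, crops included, and the job is handed in when it is done.

Besides the shell and the picture viewer there is one more tool, called by a JSON object that holds its "op" and its "data", one argument or row to a line. drive_tool: Moves the arm, as the interface text tells. Its arguments: {"type":"object","properties":{"dp":{"type":"array","items":{"type":"array","items":{"type":"number"}}},"delta_rot":{"type":"array","items":{"type":"array","items":{"type":"number"}}},"claw":{"type":"array","items":{"type":"number"}}},"required":["dp","delta_rot","claw"]}

```bash
mkdir -p pics; ls
python3 - <<'E'
from station import *
import cv2,numpy as np
for n in("scene","top"):
    p,d=capture(n); cv2.imwrite(f"pics/{n}0.png",p[...,::-1]); np.save(f"pics/{n}0.npy",d)
    c=camera_params(n); print(n,c)
print(get_state())
E
```

```text
pics
scene {'K': array([[461.66347168,   0.        , 317.5645686 ],
       [  0.        , 461.66347168, 196.49452825],
       [  0.        ,   0.        ,   1.        ]]), 'extrinsics': array([[-6.18582239e-01, -7.85719954e-01, -4.09436144e-04,
         4.31968561e+02],
       [ 4.78806842e-01, -3.77368499e-01,  7.92677125e-01,
        -2.91271474e+02],
       [-6.22976742e-01,  4.90139950e-01,  6.09641541e-01,
        -6.24697336e+02],
       [ 0.00000000e+00,  0.00000000e+00,  0.00000000e+00,
         1.00000000e+00]])}
top {'K': array([[395.62732837,   0.        , 319.29527739],
       [  0.        , 395.62732837, 201.90808016],
       [  0.        ,   0.        ,   1.        ]]), 'extrinsics': array([[-1.03030898e-02, -9.99675311e-01, -2.33049202e-02,
         7.15120396e+01],
       [ 9.85423508e-01, -1.41084424e-02,  1.69533069e-01,
        -5.89648445e+02],
       [-1.69806820e-01, -2.12185018e-02,  9.85248912e-01,
        -8.10518041e+02],
       [ 0.00000000e+00,  0.00000000e+00,  0.00000000e+00,
         1.00000000e+00]])}
{'clock': 0.1, 'joint_pos': array([-8.43566768e+01,  2.18370664e+01,  7.43796844e+01,  2.62795216e-04,
        8.38603108e+01, -1.23359942e+01]), 'qd': array([-0.0284802 , -0.17225982, -0.13604168,  0.00140782, -0.00890004,
        0.06376143]), 'joint_efforts': array([ 2.87935683e-03, -4.49220800e+01, -2.31657600e+01, -1.68110651e-04,
        3.68619076e-03, -1.68424430e-05]), 'eef_pos': array([ 169.74088976, -522.8745283 ,  238.77839694]), 'ee_rot': array([-1.79924773e+02, -1.67189768e-02,  1.79792782e+01]), 'wrist_force': array([-0.11938236, -0.02981024, -0.59627421]), 'torque': array([-0.061757  , -0.01343163, -0.00128837]), 'grip_force': 0.0, 'opening': 1.0052391689011029}
```

View pics/top0.png

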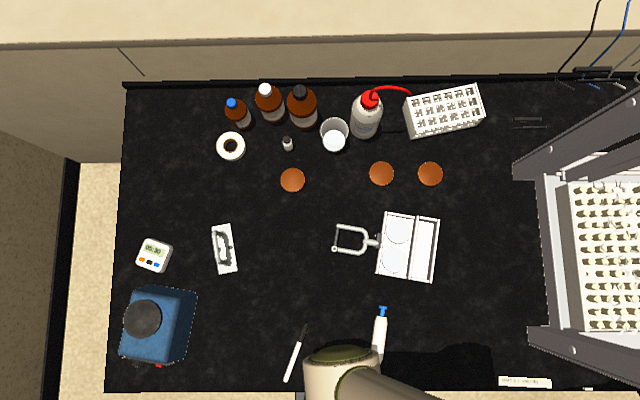

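View pics/scene0.png

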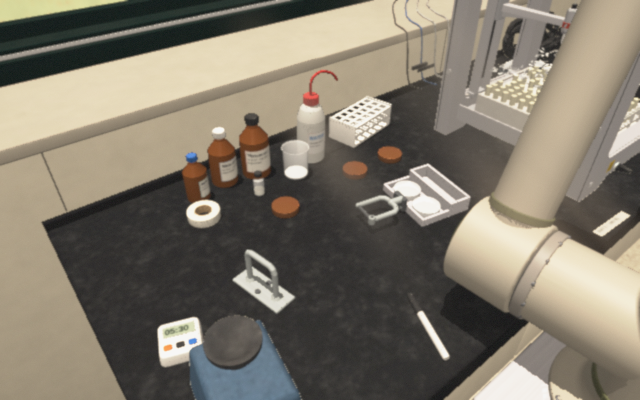

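```bash
cat > h.py <<'E'
import cv2,numpy as np
from station import *
def proj(n,P):
    c=camera_params(n); P=np.atleast_2d(P); q=(c["extrinsics"]@np.c_[P,np.ones(len(P))].T)[:3].T
    q=q*[1,-1,-1]; u=(c["K"]@q.T).T; return u[:,:2]/u[:,2:]
def ortho(img,n,z,x0,x1,y0,y1,s):
    # image right=-y, up=+x ; s px/mm
    W,H=int((y1-y0)*s),int((x1-x0)*s)
    w=np.array([[x1,y1,z],[x1,y0,z],[x0,y0,z],[x0,y1,z]],float)
    M=cv2.getPerspectiveTransform(np.float32([[0,0],[W,0],[W,H],[0,H]]),np.float32(proj(n,w)))
    return cv2.warpPerspective(img,M,(W,H),flags=cv2.INTER_CUBIC|cv2.WARP_INVERSE_MAP)
def unproj(n,uv,z):
    c=camera_params(n);E=c["extrinsics"];R,t=E[:3,:3],E[:3,3]
    d=np.linalg.inv(c["K"])@[uv[0],uv[1],1]; d=R.T@(d*[1,-1,-1]); o=-R.T@t
    return o+d*(z-o[2])/d[2]
E
python3 - <<'E'
from h import *
for n,uv in(("top",(405,247)),("top",(223,249)),("top",(335,143)),("top",(287,150)),("scene",(263,290)),("scene",(425,195))):
    print(n,uv,unproj(n,uv,0).round(1))
img=cv2.imread("pics/top0.png")
a=ortho(img,"top",30,350,580,-280,-40,2.4);b=ortho(img,"top",30,370,550,200,320,2.4)
out=np.zeros((590,800,3),np.uint8)
a=ortho(img,"top",30,340,580,-260,-40,2.4);out[:a.shape[0],:a.shape[1]]=a;
out[:b.shape[0],530-0:530+b.shape[1]]=b[:,:270]
cv2.imwrite("pics/o.png",out)
E
```

```text
top (405, 247) [ 493.4 -126.8    0. ]
top (223, 249) [493.7 285.7   0. ]
top (335, 143) [740.3  26.7   0. ]
top (287, 150) [725.1 140.5   0. ]
scene (263, 290) [493.5 280.8   0. ]
scene (425, 195) [ 501.8 -143.8    0. ]
```

View pics/o.png

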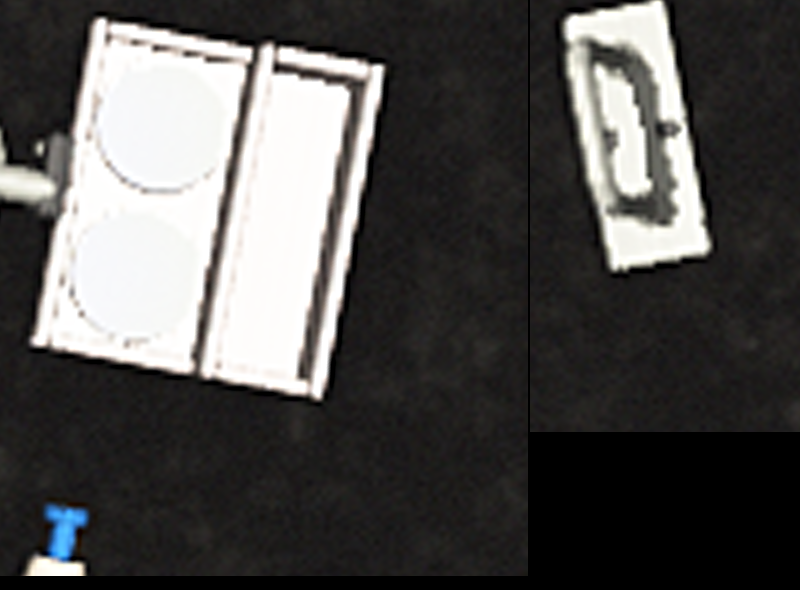

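Run:
```python
import station; print([k for k in dir(station) if not k.startswith('__')]); print(getattr(station,'tip_reach',None))
from h import *
from scipy.optimize import least_squares
# rear/front corner observations from ortho z=30, s=2.4,x1=580,y1=-40
def back(px,py,x1,y1): # ortho px -> original pixel
    return proj("top",[[x1-py/2.4,y1-px/2.4,30]])[0]
def fit(obs,mod,g):
    obs=np.array(obs);mod=np.array(mod,float)
    def r(p):
        c,s=np.cos(p[2]),np.sin(p[2]);w=mod@np.array([[c,s,0],[-s,c,0],[0,0,1]])+[p[0],p[1],0]
        return (proj("top",w)-obs).ravel()
    f=least_squares(r,g,x_scale=[1,1,.01]);print(f.x[:2].round(1),np.degrees(f.x[2]).round(2),r(f.x).round(1));return f.x
C=fit([back(*q,580,-40) for q in((383,66),(320,398),(97,17),(33,346))],[(-63,-70,34),(-63,70,34),(57,-70,18),(57,70,18)],[490,-130,1.4])
A=fit([back(px-530,py,550,320) for px,py in((565,18),(660,2),(712,248),(612,270))],[(22,-55,6),(-22,-55,6),(-22,55,6),(22,55,6)],[490,285,1.8])
img=cv2.imread("pics/top0.png")
def tw(p,m):
    c,s=np.cos(p[2]),np.sin(p[2]);return np.array(m,float)@np.array([[c,s,0],[-s,c,0],[0,0,1]])+[p[0],p[1],0]
print("legs",tw(A,[(0,32,30),(0,-32,30)]).round(1),"pocket",tw(C,[(-37,0,4)]).round(1))
big=cv2.resize(img[190:300,190:450],None,fx=3,fy=3,interpolation=cv2.INTER_CUBIC)
def dot(P,col):
    for u in proj("top",P): cv2.circle(big,tuple(int(v) for v in ((u-[190,190])*3+1)),3,col,1)
dot(tw(C,[(155,-17.5,30),(155,34,30),(90,0,30),(155,0,30),(-63,-70,34),(-63,70,34),(57,-70,18),(57,70,18)]),(0,0,255))
dot(tw(A,[(0,32,79),(0,-32,79),(22,-55,6),(-22,-55,6),(-22,55,6),(22,55,6)]),(0,255,0))
cv2.imwrite("pics/ov.png",big)
```

```text
['IKError', 'camera_params', 'capture', 'close_job', 'get_state', 'tip_reach']
8.0
[ 494.7 -124. ] 79.22 [ 0.3  0.1  0.2  0.1 -0.4  0.2 -0.1 -0.4]
[495.4 281.6] 101.23 [-0.6  0.1  0.5 -0.7  0.1  0.5 -0.   0.1]
legs [[464.  275.4  30. ]
 [526.7 287.9  30. ]] pocket [[ 487.8 -160.4    4. ]]
```

View pics/ov.png

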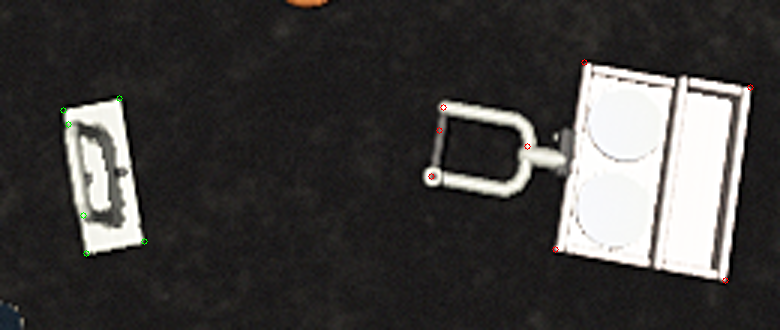

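{"op": "drive_tool", "data": {
  "dp": [
    [2.9,-4.9,0],
    [5.8,-9.8,0],
    [8.7,-14.7,0],
    [11.6,-19.6,0],
    [11.6,-19.6,0]
  ],
  "delta_rot": [
    [0,0,-10],
    [0,0,-20],
    [0,0,-30],
    [0,0,-40],
    [0,0,-50]
  ],
  "claw": [7.5,7.5,7.5,7.5,7.5]
}}

```text
clock: 0.72
eef_pos: [220.0, -297.6, 239.4]
ee_rot: [-180.0, -0.0, 68.5]
wrist_force: [0.0, -0.9, 0.8]
opening: 0.879
grip_force: 0.0
```

{"op": "drive_tool", "data": {
  "dp": [
    [4.5,3.9,1],
    [9.1,7.8,3],
    [13.7,11.7,6],
    [18.3,15.6,9],
    [22.9,19.6,12]
  ],
  "delta_rot": [
    [0,0,-3],
    [0,0,-6],
    [0,0,-9],
    [0,0,-11],
    [0,0,-11]
  ],
  "claw": [7.5,7.5,7.5,7.5,7.5]
}}

```text
clock: 1.35
eef_pos: [475.7, -167.5, 125.4]
ee_rot: [-180.0, 0.0, 79.0]
wrist_force: [0.2, -1.5, 0.2]
opening: 0.882
grip_force: 0.0
```

{"op": "drive_tool", "data": {
  "dp": [
    [0,0,0],
    [0,0,0]
  ],
  "delta_rot": [
    [0,0,0],
    [0,0,0]
  ],
  "claw": [7.5,7.5]
}}

```text
clock: 1.6
eef_pos: [473.9, -168.7, 126.4]
ee_rot: [-180.0, -0.0, 79.0]
wrist_force: [-0.3, -0.2, 0.8]
opening: 0.878
grip_force: 0.0
```

{"op": "drive_tool", "data": {
  "dp": [
    [0.5,0.6,2],
    [1.08,1.2,4],
    [1.08,1.2,6.5],
    [1.08,1.2,7.5],
    [1.08,1.2,7.5]
  ],
  "delta_rot": [
    [0,0,0],
    [0,0,0],
    [0,0,0],
    [0,0,0],
    [0,0,0]
  ],
  "claw": [7.5,7.5,7.5,7.5,7.5]
}}

```text
clock: 2.22
eef_pos: [487.7, -161.0, 51.9]
ee_rot: [180.0, 0.0, 78.9]
wrist_force: [0.5, -0.5, 1.0]
opening: 0.876
grip_force: 0.0
```

Run:
```python
from h import *
p,d=capture("scene"); cv2.imwrite("pics/s1.png",cv2.resize(p[120:300,300:540,::-1],None,fx=3,fy=3)); s=get_state(); print(s["eef_pos"],s["ee_rot"])
```

```text
[ 488.0356354  -161.01017302   52.30680698] [1.79947337e+02 2.18879351e-02 7.89291862e+01]
```

View pics/s1.png

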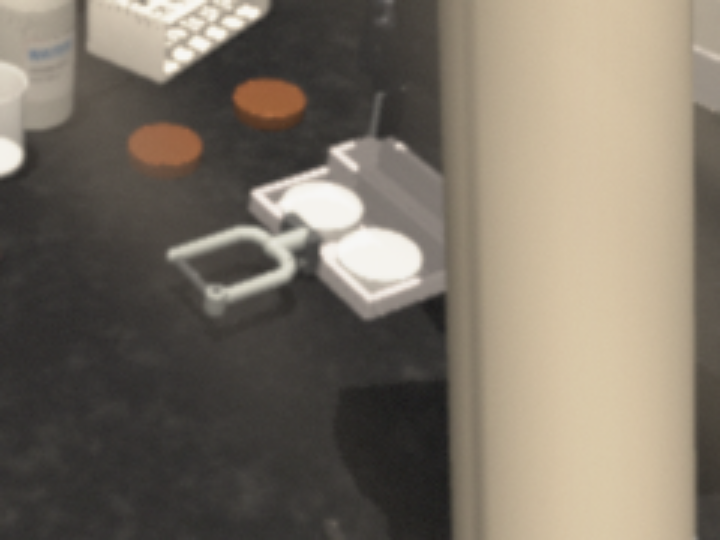

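{"op": "drive_tool", "data": {
  "dp": [
    [0,0,1.2],
    [0,0,2.2],
    [0,0,2.9],
    [0,0,3.5],
    [0,0,3.5]
  ],
  "delta_rot": [
    [0,0,0],
    [0,0,0],
    [0,0,0],
    [0,0,0],
    [0,0,0]
  ],
  "claw": [7.5,7.5,7.5,7.5,7.5]
}}

```text
clock: 2.9
eef_pos: [487.9, -160.3, 16.0]
ee_rot: [-180.0, -0.0, 79.0]
wrist_force: [0.3, -0.3, 0.5]
opening: 0.877
grip_force: 0.0
```

{"op": "drive_tool", "data": {
  "dp": [
    [0.5,0,0],
    [1.0,0,0],
    [2.0,0,0],
    [3.4,0,0],
    [4.9,0,0]
  ],
  "delta_rot": [
    [0,0,0],
    [0,0,0],
    [0,0,0],
    [0,0,0],
    [0,0,0]
  ],
  "claw": [8.4,8.4,8.4,8.4,8.4]
}}

```text
clock: 3.52
eef_pos: [497.8, -111.4, 16.7]
ee_rot: [180.0, 0.0, 79.0]
wrist_force: [-0.5, -3.2, 2.0]
opening: 0.985
grip_force: 2.2
```

{"op": "drive_tool", "data": {
  "dp": [
    [1.6,0,0],
    [3.2,0,0],
    [4.8,0,0],
    [6.4,0,0],
    [8.0,0,0]
  ],
  "delta_rot": [
    [0,0,0],
    [0,0,0],
    [0,0,0],
    [0,0,0],
    [0,0,0]
  ],
  "claw": [8.4,8.4,8.4,8.4,8.4]
}}

```text
clock: 4.15
eef_pos: [513.0, -32.7, 16.7]
ee_rot: [180.0, 0.0, 79.0]
wrist_force: [-1.2, -5.0, 2.7]
opening: 0.98
grip_force: 2.7
```

{"op": "drive_tool", "data": {
  "dp": [
    [1.4,-0.05,0],
    [2.8,-0.2,0],
    [4.15,-0.5,0],
    [5.5,-0.85,0],
    [6.8,-1.3,0]
  ],
  "delta_rot": [
    [0,0,-4.4],
    [0,0,-8.8],
    [0,0,-13.2],
    [0,0,-17.6],
    [0,0,-22]
  ],
  "claw": [8.4,8.4,8.4,8.4,8.4]
}}

```text
clock: 4.78
eef_pos: [513.3, 36.6, 16.7]
ee_rot: [179.9, 0.0, 101.1]
wrist_force: [0.3, -4.2, 2.6]
opening: 0.981
grip_force: 2.1
```

Run:
```python
from h import *
p,d=capture("top"); cv2.imwrite("pics/t2.png",p[...,::-1]); 
img=p[...,::-1]
a=ortho(img,"top",30,380,600,-80,320,2)
cv2.imwrite("pics/o2.png",a); s=get_state(); print(s["eef_pos"],s["ee_rot"],s["wrist_force"],s["clock"])
```

```text
[512.49737141  38.14405334  16.51450246] [-1.79997742e+02 -5.14931732e-02  1.01349660e+02] [-0.27933208  1.16788973  0.31209323] 4.825
```

View pics/o2.png

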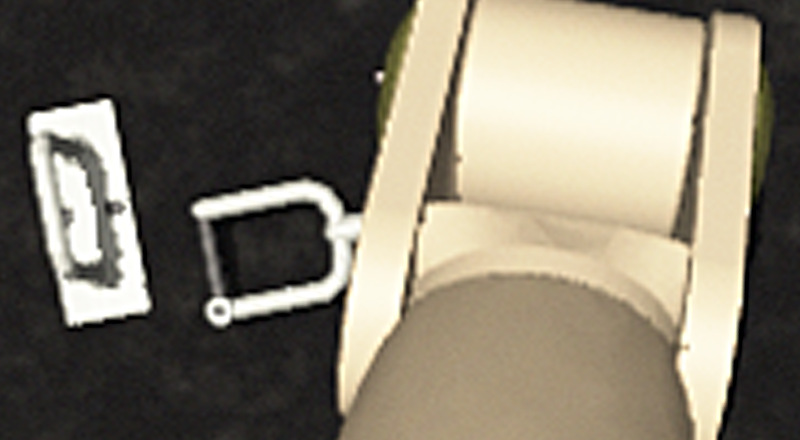

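{"op": "drive_tool", "data": {
  "dp": [
    [1.0,-0.06,0],
    [2.2,-0.13,0],
    [3.4,-0.2,0],
    [4.2,-0.25,0],
    [4.2,-0.25,0]
  ],
  "delta_rot": [
    [0,0,0],
    [0,0,0],
    [0,0,0],
    [0,0,0],
    [0,0,0]
  ],
  "claw": [8.4,8.4,8.4,8.4,8.4]
}}

```text
clock: 5.45
eef_pos: [502.0, 77.1, 16.3]
ee_rot: [-180.0, -0.0, 101.0]
wrist_force: [-0.7, -0.2, -0.3]
opening: 0.986
grip_force: 0.0
```

Run:
```python
from h import *
p,d=capture("top"); q,_=capture("scene")
a=ortho(p[...,::-1],"top",30,410,540,170,320,4)
b=cv2.resize(q[200:360,200:340,::-1],None,fx=3,fy=3,interpolation=cv2.INTER_CUBIC)[:400]
o=np.zeros((520,780,3),np.uint8)
a=cv2.resize(a[:,:],None,fx=.8,fy=.8);o[:a.shape[0],:a.shape[1]]=a;o[:400,480:780]=b[:,:300]
cv2.imwrite("pics/o3.png",o); s=get_state(); print(s["eef_pos"],s["ee_rot"],s["wrist_force"],s["clock"])
```

```text
[502.24800296  76.47523371  16.3440529 ] [-1.79963993e+02 -3.31092826e-02  1.00976429e+02] [-0.33780374  0.08314759  0.34232467] 5.55
```

View pics/o3.png

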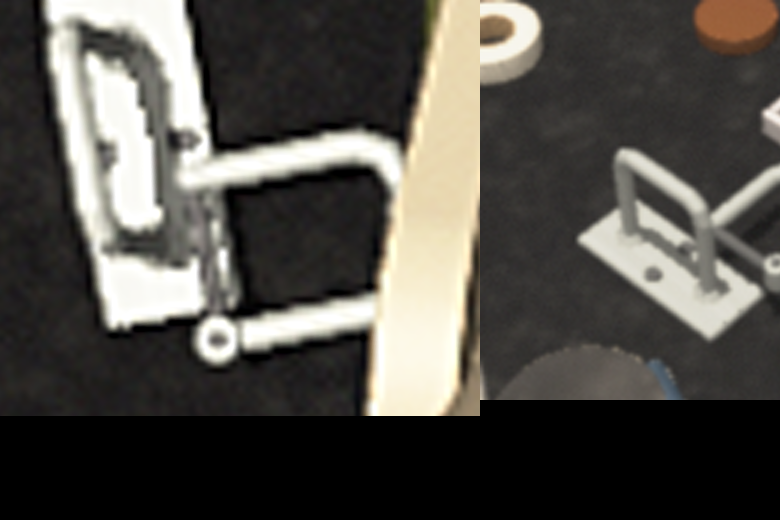

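Run:
```python
from h import *
g=lambda x,y:(200+(x-480)/3,200+y/3)
print(unproj("scene",g(711,291),6).round(1),unproj("scene",g(630,236),6).round(1))
print(proj("scene",[[464,275.4,30],[464,275.4,6],[464,275.4,79]])*3-[600-480,600])
```

```text
[461.4 273.1   6. ] [524.6 287.1   6. ]
[[702.5636332  261.30058711]
 [705.03757767 290.16251024]
 [697.20499322 198.78477176]]
```

{"op": "drive_tool", "data": {
  "dp": [
    [0.8,0,0],
    [1.6,0,0],
    [2.4,0,0],
    [3.2,0,0],
    [4.0,0,0]
  ],
  "delta_rot": [
    [0,0,0],
    [0,0,0],
    [0,0,0],
    [0,0,0],
    [0,0,0]
  ],
  "claw": [8.4,8.4,8.4,8.4,8.4]
}}

```text
clock: 6.18
eef_pos: [494.8, 115.8, 16.4]
ee_rot: [-180.0, 0.0, 101.0]
wrist_force: [0.5, -5.7, -1.3]
opening: 0.983
grip_force: 2.9
```

{"op": "drive_tool", "data": {
  "dp": [
    [0.4,0,0],
    [0.8,0,0],
    [1.2,0,0],
    [1.6,0,0],
    [1.8,0,0]
  ],
  "delta_rot": [
    [0,0,0],
    [0,0,0],
    [0,0,0],
    [0,0,0],
    [0,0,0]
  ],
  "claw": [8.4,8.4,8.4,8.4,8.4]
}}

```text
clock: 6.8
eef_pos: [491.1, 133.7, 16.5]
ee_rot: [-180.0, -0.0, 101.0]
wrist_force: [-1.5, -3.0, -1.2]
opening: 0.985
grip_force: 1.1
```

Run:
```python
from h import *
p,d=capture("top"); q,_=capture("scene")
a=ortho(p[...,::-1],"top",30,410,540,200,350,4)
b=cv2.resize(q[180:340,190:330,::-1],None,fx=3,fy=3,interpolation=cv2.INTER_CUBIC)[:480]
o=np.zeros((500,800,3),np.uint8)
a=cv2.resize(a[:,:],None,fx=.6,fy=.6);o[:a.shape[0],:a.shape[1]]=a;o[:480,370:790]=b
cv2.imwrite("pics/o4.png",o); s=get_state(); print(s["eef_pos"],s["ee_rot"],s["wrist_force"],s["clock"])
```

```text
[491.19039343 133.75830814  16.47065281] [-1.79983947e+02 -3.73173292e-02  1.00988432e+02] [-0.54900154 -0.48664667  0.12935505] 6.9
```

View pics/o4.png

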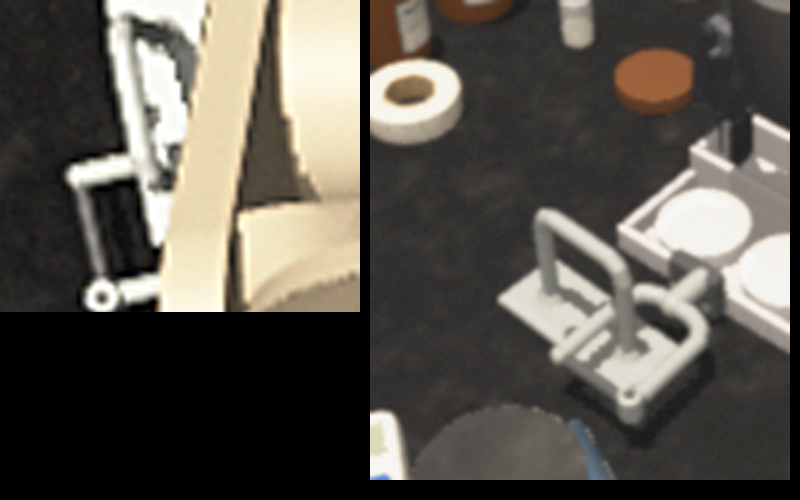

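{"op": "drive_tool", "data": {
  "dp": [
    [-0.9,0,0],
    [-1.7,0,0],
    [-2.5,0,0],
    [-3.3,0,0],
    [-4.0,0,0]
  ],
  "delta_rot": [
    [0,0,0],
    [0,0,0],
    [0,0,0],
    [0,0,0],
    [0,0,0]
  ],
  "claw": [8.4,8.4,8.4,8.4,8.4]
}}

```text
clock: 7.52
eef_pos: [499.2, 93.4, 16.5]
ee_rot: [180.0, -0.0, 101.0]
wrist_force: [-0.6, 4.1, 1.2]
opening: 0.988
grip_force: 2.0
```

{"op": "drive_tool", "data": {
  "dp": [
    [-0.2,0,0],
    [-0.4,0,0],
    [-0.5,0,0]
  ],
  "delta_rot": [
    [0,0,0],
    [0,0,0],
    [0,0,0]
  ],
  "claw": [8.4,8.4,8.4]
}}

```text
clock: 7.9
eef_pos: [500.1, 89.1, 16.5]
ee_rot: [180.0, -0.0, 101.0]
wrist_force: [-0.9, 3.6, 1.0]
opening: 0.985
grip_force: 2.0
```

Sliding friction only so far; creep back on.

{"op": "drive_tool", "data": {
  "dp": [
    [-0.15,0,0],
    [-0.3,0,0],
    [-0.4,0,0]
  ],
  "delta_rot": [
    [0,0,0],
    [0,0,0],
    [0,0,0]
  ],
  "claw": [8.4,8.4,8.4]
}}

```text
clock: 8.28
eef_pos: [500.3, 86.5, 16.5]
ee_rot: [-180.0, -0.2, 101.0]
wrist_force: [-2.0, 18.0, 3.4]
opening: 0.983
grip_force: 9.0
```

{"op": "drive_tool", "data": {
  "dp": [
    [0,0,0],
    [0,0,0],
    [0,0,0],
    [0,0,0]
  ],
  "delta_rot": [
    [0,0,0],
    [0,0,0],
    [0,0,0],
    [0,0,0]
  ],
  "claw": [8.4,8.4,8.4,8.4]
}}

```text
clock: 8.78
eef_pos: [500.3, 86.6, 16.5]
ee_rot: [-180.0, -0.1, 101.0]
wrist_force: [-2.5, 14.5, 3.2]
opening: 0.984
grip_force: 7.2
```

{"op": "drive_tool", "data": {
  "dp": [
    [0.6,0,0],
    [1.1,0,0],
    [1.1,0,-1.5],
    [1.1,0,-4],
    [1.1,0,-8]
  ],
  "delta_rot": [
    [0,0,0],
    [0,0,0],
    [0,0,0],
    [0,0,0],
    [0,0,0]
  ],
  "claw": [8.2,8.2,8.2,8.2,8.2]
}}

```text
clock: 9.4
eef_pos: [498.4, 95.6, 97.6]
ee_rot: [-179.9, -0.0, 101.0]
wrist_force: [1.0, 0.4, -0.0]
opening: 0.961
grip_force: 0.0
```

{"op": "drive_tool", "data": {
  "dp": [
    [-1,0,-4],
    [-5,0,-6],
    [-10,0,-6],
    [-15,0,-6],
    [-15,0,-6]
  ],
  "delta_rot": [
    [0,0,0],
    [0,0,0],
    [0,0,0],
    [0,0,0],
    [0,0,0]
  ],
  "claw": [8.2,8.2,8.2,8.2,8.2]
}}

```text
clock: 10.02
eef_pos: [527.7, -54.6, 157.4]
ee_rot: [179.9, 0.1, 100.7]
wrist_force: [0.0, 0.4, -0.8]
opening: 0.959
grip_force: 0.0
```

Run:
```python
from h import *
p,d=capture("top"); q,_=capture("scene")
a=ortho(p[...,::-1],"top",30,400,590,30,320,2)[:,:]
b=cv2.resize(q[160:340,210:400,::-1],None,fx=2,fy=2,interpolation=cv2.INTER_CUBIC)
o=np.zeros((390,800,3),np.uint8)
a=cv2.resize(a,None,fx=.7,fy=.7);o[:a.shape[0],:a.shape[1]]=a;o[:360,415:795]=b
cv2.imwrite("pics/o5.png",o); s=get_state(); print(s["eef_pos"],s["wrist_force"],s["clock"])
```

```text
[527.07330617 -51.70655634 157.08012307] [-0.625721   -0.31654283  1.22134965] 10.125
```

View pics/o5.png

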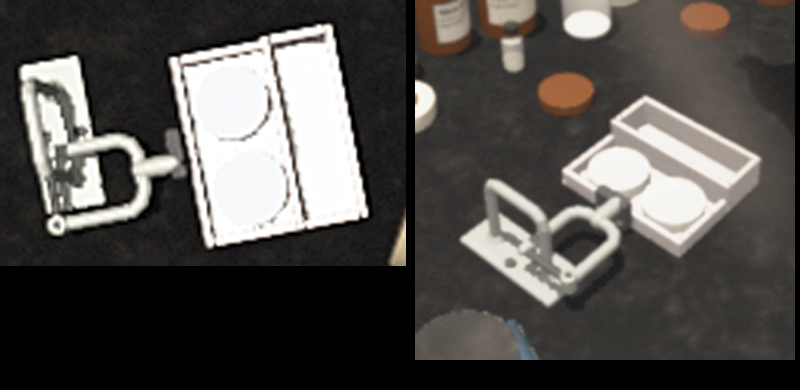

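```bash
python3 -c "
from station import *
print(close_job())"
```

```text
the job is handed in; nothing more can be done
None
```

I pushed the carrier onto leg A of the staple and the gate snapped shut behind it. Drawn back, the carrier stopped against the leg, with 14–18 N at the wrist. It is now hooked and at rest on the bench with both dishes in place and nothing touching it. The job is handed in at about 10 s; the hand-in gave no verdict.

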